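# Set the forge air gate to half blast

## Task

Set the air gate on the thick pipe to half blast: push its wooden push plate all the way in, then let go, so that the slide springs back and catches on its stop pin at mid stroke. Only push the plate, do not take hold of it; leave the gate on the thin pipe shut and do not disturb the hammer, the chisel or the tin on the bench. Finish with the hand clear.

Things in the scene. Friction and masses are not known exactly. Their poses are not given: they have to be found in the camera images.
- wide_gate: The air gate to set, bolted to the bench: grey gate with an 80 mm thick metal pipe (the thick one) rising from its casing, bending over (top 190 mm high) and down into the bench. Origin at bench level under the stop pin; x axis = push direction, z up. In its frame: base plate x -65 to 175, 140 mm wide, 10 high; casing x 35 to 175, 120 wide, 77 high; pipe axis x 105, comes down at x 209 mm
- wide_face (a point): The wooden push plate of the thick pipe's gate, 104 mm wide, 74 high (33 to 107 mm above the bench), 6 thick, upright, on an 8 mm steel backing plate 100 x 70 mm. This point: centre of the face that is pushed, 70 mm above the bench; its x axis = push direction, into the gate, y across, z up. Moves with the slide. Free bench in front. Touching face and backing plate at once counts as taking hold
- wide_pin: The sprung stop pin of the thick pipe's gate, upright in a 26 x 68 mm bridge (102 mm high) over the slide, 120 mm behind the push face when shut; 20 mm head on top reaching 116 mm above the bench, 126 mm when lifted. Works by itself. Two spring barrels (20 mm thick, 60 mm high, 46 mm to each side) begin 30 mm before it. Origin at bench level below the pin
- wide_slide (a joint): Travel of the thick pipe's slide, m: 0 = shut (sprung; start), 0.06 = fully in, hard stop. Spring pushes back 4 N at 0, 7 N at mid, 11 N at 0.06; from about 0.007 to 0.03 a wedge on the slide lifts the stop pin, adding 1 to 4 N. Past about 0.032 the pin drops behind the wedge; let go then, the slide springs back and is caught at 0.03 (half blast). Let go sooner, it returns to 0
- narrow_gate: The other air gate, not to be touched: just like the first in shape, size and frame, but its pipe is only 42 mm thick. The two gates may stand either way round, left and right
- narrow_slide (a joint): Travel of the thin pipe's slide in m, 0 = shut; must stay shut
- hammer: Bystander: a hammer with a wooden handle, 280 mm long, lying on the bench outside the left gate; origin at the middle of its underside, handle to its -x
- chisel: Bystander: a short steel chisel, 158 mm long, 18 mm thick, lying on the bench outside the right gate; origin on its underside, edge to its +x
- tin: Bystander: an open metal tin, 68 mm across, 70 mm high, standing between the two push plates or a little nearer the robot; origin at the centre of its foot

How it is judged:
By the outcome, as a careful person would: the job done as asked, in the order asked, and still so for the second after the job is handed in, with the robot touching nothing.
It also fails if it takes over 40 s, if anything falls off the work surface, if the arm or the gripper's body presses on something with over 40 N, if the wrist force passes 120 N, or if a joint passes its speed limit or range.

## Robot

A 6-joint arm with a two-finger parallel gripper is mounted at the origin on the work surface. World frame = base frame: x ahead of the robot, y to its left, z up, the work surface at z = 0. Lengths are in m, angles in rad, forces in N, time in s.
With the tool pointing down it reaches from about 0.35 to 0.775 m from the base axis. Payload 5.5 kg.
Tool frame: the origin (TCP) lies on the mounting face of the last link; the fingertips stand 173 mm ahead of it and the grasp point (between the pads) lies 155 mm ahead of it; z points along the fingers, y is the direction in which the jaws open and shut (so a half turn about z gives the same grasp; the last joint's range is limited). The gripper opens to 85 mm and grips with 20 to 120 N. Pads are 22 mm wide; open, the fingers measure 114 mm over their backs; the gripper's body (76 mm by 85 mm) begins 54 mm behind the grasp point. The pads swing forward as they close: fully open they stand 13 mm farther back than shut.
Start: joints at [-1.387, 0.313, 0.046, 1.304, 0, 1.431], TCP at [0.183, -0.545, 0.405] pointing down, gripper open.
Joint ranges: [-2.76, 2.76], [-0.86, 1.69], [-1.03, 1.26], [-2.2, 2.34], [-1.47, 1.5], [-3.14, 3.14]. Speed limits (rad/s): [2.57, 2.57, 3.14, 3.14, 3.14, 3.14].

## Interface

Orientations are given as a unit quaternion [w, x, y, z].
In Python, from workcell import * gives the robot as it stands. The module is installed in compiled form; this text tells all that it offers.
- The arm moves only by the shell command python3 -m crank 'ROWS' [FORCE]. ROWS is JSON, a list of rows, each a list of 7 numbers: the shift along the tool's x, y, z in mm, then the turn, a rotation vector about the tool's x, y, z in degrees, then the opening, from 0 (shut) to 1 (fully open). A call has exactly 8 rows; each row shifts and turns the commanded pose from where the row before left it, along the tool's axes as they then stand; what a row does not reach is not made up. A row lasts 1/8 s, in which the tool goes at most 62.5 mm and 10.7 degrees, less where a joint would pass 70% of its speed; a pose out of reach is approached as far as the arm can. A call with a gripper value outside its range is refused whole. The fingers move at their own pace and stop on an object; FORCE is the grip in N (left out, the last holds). Time passes only in rows, so rows that do not move let the fingers close, or fill a call up. It gives the time, the measured TCP pose, the force and the opening at its end, in the units of the state.
- get_state(): the state, without advancing time (a new reading comes with each control period).
- read_camera(name): name is "scene" or "top" or "wrist"; returns the picture (400x640x3 uint8, blue, green, red); there is no depth.
- calibration(name): a dict with "fx", "fy", "cx", "cy" (pixels), "extrinsics" (4x4, takes a point from world to camera coordinates). Camera axes: x right, y down, z forward; pixel columns grow to the right and rows downward; lengths in m; the calibration is good to about 2 mm. A picture is of the moment at which its call begins: read the wrist's pose just before it. calibration takes no time and is no camera call; for the wrist camera it gives the pose at the moment of the call.
- hand_in(): hands the job in, once; it reports no verdict.
The state is a dict: "clock": time; "joint_pos": joint angles; "qvel": joint speeds; "tau": joint torques, N m; "tcp_pos": TCP position; "orientation": TCP orientation; "wrist_force": force on the tool from outside, world axes, zero at the start; "ft_torque": the same for the moment, N m; "finger_gap": finger opening in m.
Only numpy, scipy, OpenCV 4.12 (cv2) and the standard library are available. Lean on these libraries where they do the work, as an engineer would, in place of code of your own. Each camera call takes 0.05 s, during which the arm holds its last target.

## Working session

There is one attempt and no reset: what is moved stays moved. The work goes in short steps, Python scripts to look and compute and a shell command to move; the robot and the scene stay as the last step left them, time stands still between calls to the robot, and variables do not carry over. Pictures are saved under pics/ and viewed, and the job is handed in when it is done.

```bash
mkdir -p pics
python3 - <<'E'
from workcell import *
import cv2
s=get_state(); print(s)
for n in ("scene","top","wrist"):
    c=calibration(n); print(n,c["fx"],c["fy"],c["cx"],c["cy"]); print(c["extrinsics"])
    cv2.imwrite(f"pics/{n}0.png",read_camera(n))
E
```

```text
{'clock': 0.0, 'joint_pos': array([-1.38657888e+00,  3.14029078e-01,  4.49849169e-02,  1.30357171e+00,
        2.20246690e-05,  1.43121783e+00]), 'qvel': array([-0.00132824,  0.00035445, -0.00087335,  0.0004869 , -0.00115507,
        0.00038832]), 'tau': array([-1.02191258e-03, -4.80624497e+01,  2.98534459e+01,  1.90985244e-02,
       -1.05607130e-04,  1.07972204e-05]), 'tcp_pos': array([ 0.18291774, -0.54493638,  0.40379468]), 'orientation': array([-9.09790310e-04,  9.86922717e-01,  1.61191571e-01, -9.29434306e-06]), 'wrist_force': array([-0.56953343, -0.7640643 , -0.02870683]), 'ft_torque': array([ 0.03391931, -0.0145745 ,  0.02967673]), 'finger_gap': 0.08511395987341554}
scene 373.39363268370647 373.39363268370647 324.53892949015045 194.85993107398264
[[ 0.16312304  0.98652633 -0.01251668 -0.0692981 ]
 [ 0.82104109 -0.1427727  -0.55272732 -0.41039249]
 [-0.5470671   0.07988586 -0.83326817  1.3606581 ]
 [ 0.          0.          0.          1.        ]]
top 408.65225957546784 408.65225957546784 330.75638458664406 195.99038342273715
[[-0.02679389 -0.99953555 -0.01451791  0.0190816 ]
 [-0.99881947  0.02735771 -0.04013996  0.54536866]
 [ 0.04051849  0.01342527 -0.99908859  1.26317232]
 [ 0.          0.          0.          1.        ]]
wrist 326.35810257873544 326.35810257873544 309.78126188310137 193.00584002736628
[[ 0.31691379 -0.94845361 -0.00117946 -0.5728555 ]
 [-0.90527572 -0.30285692  0.29791536 -0.03928266]
 [-0.28291611 -0.09334575 -0.95459156  0.37975151]
 [ 0.          0.          0.          1.        ]]
```

View pics/scene0.png

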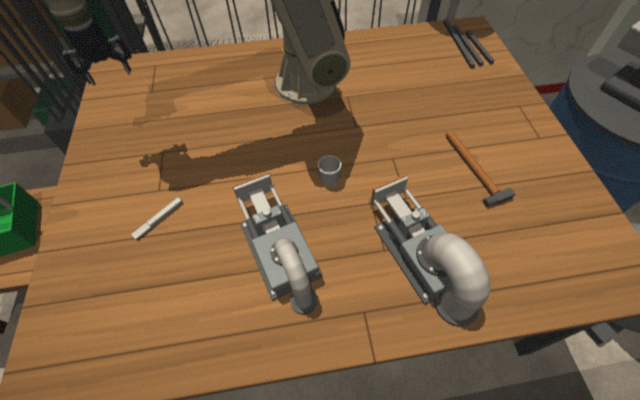

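View pics/top0.png

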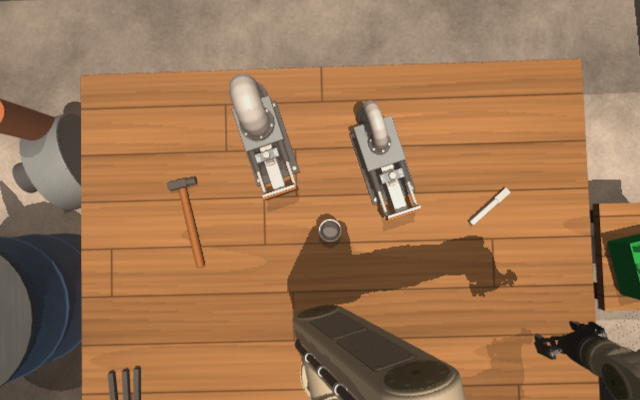

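The thick pipe's gate is the left one in the top view (plate near (280,191)), and the thin one is on the right (plate near (403,211)). The tin is at (330,230), the hammer is far left and the chisel far right. Next I'll enlarge the plate area.

Run:
```python
import cv2
a=cv2.imread("pics/top0.png")[60:250,215:355]
cv2.imwrite("pics/topc.png",cv2.resize(a[70:145,10:110],None,fx=8,fy=8,interpolation=cv2.INTER_CUBIC))
a=cv2.imread("pics/scene0.png")[165:265,360:460]
cv2.imwrite("pics/scenec.png",cv2.resize(a,None,fx=6,fy=6,interpolation=cv2.INTER_CUBIC))
```

```text
(no output)
```

View pics/topc.png

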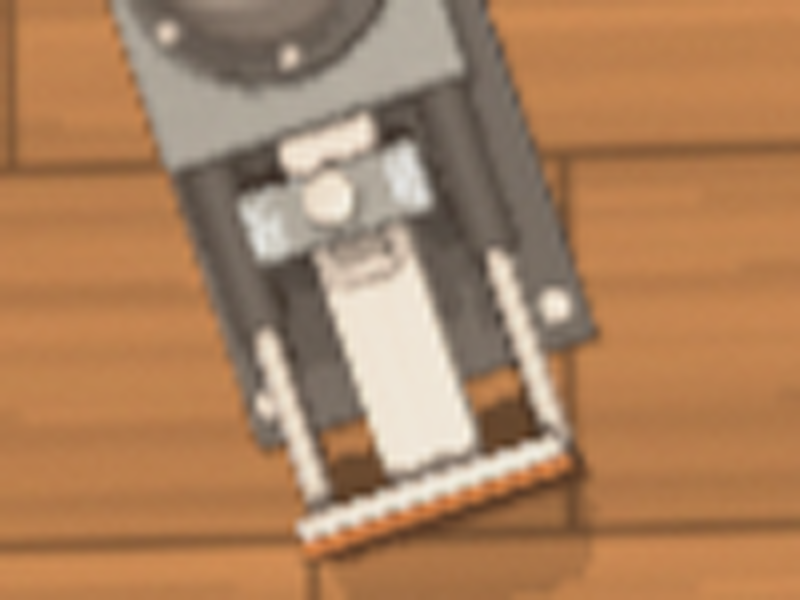

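View pics/scenec.png

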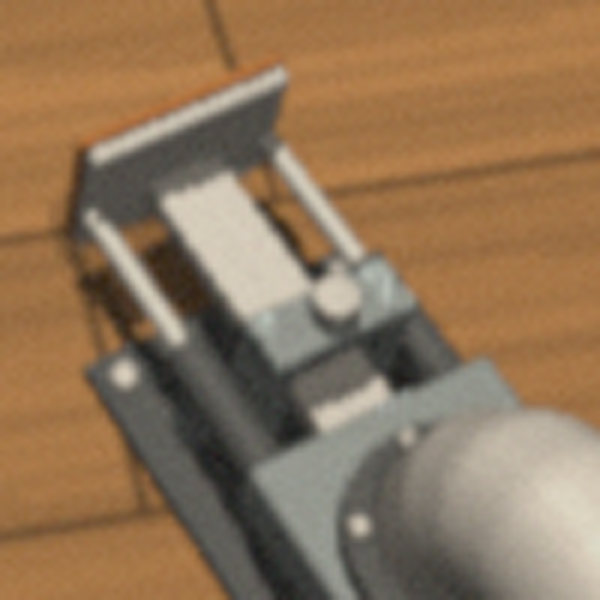

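```bash
cat > h.py <<'E'
import numpy as np
from workcell import calibration
def ray(n,u,v,z):
    c=calibration(n);E=c["extrinsics"];R=E[:3,:3];t=E[:3,3]
    o=-R.T@t; d=R.T@np.array([(u-c["cx"])/c["fx"],(v-c["cy"])/c["fy"],1])
    return o+d*(z-o[2])/d[2]
E
python3 - <<'E'
from h import *
def T(x,y,z): return ray("top",225+(x+.5)/8-.5,130+(y+.5)/8-.5,z)
def S(x,y,z): return ray("scene",360+(x+.5)/6-.5,165+(y+.5)/6-.5,z)
def show(n,p): print(n,np.round(p,4))
L,R=T(308,556,.107),T(575,463,.107); show("wood L,R",[L,R]); 
def ang(L,R): d=L-R; return np.degrees(np.arctan2(-d[0],d[1])), np.linalg.norm(d)
print(ang(L,R),(L+R)/2)
L2,R2=T(300,528,.107),T(565,435,.107);print("back",ang(L2,R2),(L2+R2)/2)
a,b=T(258,448,.01),T(595,338,.01);print("base",ang(a,b),(a+b)/2)
a,b=T(175,172,.077),T(465,78,.077);print("casing",ang(a,b),(a+b)/2)
show("pin",T(328,193,.116))
show("scene pin",S(337,292,.116))
a,b=S(95,160,.105),S(285,70,.105);print("scene back",a,b,(a+b)/2,ang(b,a))
a=S(92,368,.01);show("scene base R corner",a)
show("tin",ray("top",330,231,.07)); show("chisel",ray("top",490,206,.0)); 
show("thin wood",[ray("top",387,218,.107),ray("top",420,208,.107)])
E
```

```text
wood L,R [[0.5383 0.1988 0.107 ]
 [0.5692 0.1015 0.107 ]]
(np.float64(17.64974579590634), np.float64(0.10211892311231684)) [0.5537522 0.150135  0.107    ]
back (np.float64(17.784135792315194), np.float64(0.10147489352957298)) [0.56396691 0.15317097 0.107     ]
base (np.float64(16.51706746631684), np.float64(0.13881079318894382)) [0.60448195 0.16845233 0.01      ]
casing (np.float64(16.39155385371181), np.float64(0.11352610220147265)) [0.6998024  0.19647711 0.077     ]
pin [0.6685 0.1873 0.116 ]
scene pin [0.6655 0.1882 0.116 ]
scene back [0.57817406 0.10934245 0.105     ] [0.54574706 0.20337149 0.105     ] [0.56196056 0.15635697 0.105     ] (np.float64(19.02734880303197), np.float64(0.0994634127302688))
scene base R corner [0.628  0.1056 0.01  ]
tin [0.4395 0.0085 0.07  ]
chisel [ 0.5012 -0.4921  0.    ]
thin wood [[ 0.4741 -0.1567  0.107 ]
 [ 0.5003 -0.2522  0.107 ]]
```

The top and scene views agree on face centre ≈ (0.5535, 0.1505) with yaw ≈ 17.4°. The pin measures 120 mm behind the face and the plate about 102 mm wide, both matching the given sizes. The tool's x axis (18.5°) already points nearly along the push. I'll move high across the bench first with the fingers shut.

```bash
python3 -m crank '[[15,-20,0,0,0,0,0],[27,-35,0,0,0,0,0],[27,-35,0,0,0,0,0],[27,-35,0,0,0,0,0],[27,-35,0,0,0,0,0],[27,-35,0,0,0,0,0],[27,-35,0,0,0,0,0],[27,-35,0,0,0,0,0]]' 20
python3 -m crank '[[27,-35,0,0,0,0,0],[27,-35,0,0,0,0,0],[27,-35,0,0,0,0,0],[27,-35,0,0,0,0,0],[27,-35,0,0,0,0,0],[27,-35,0,0,0,0,0],[27,-35,0,0,0,0,0],[27,-35,0,0,0,0,0]]'
```

```text
clock: 1.15
tcp_pos: [0.2921, -0.2276, 0.4046]
orientation: [0.0, 0.987, 0.161, 0.0]
wrist_force: [0.5, -0.4, 0.7]
finger_gap: -0.0003
clock: 2.15
tcp_pos: [0.4079, 0.1067, 0.4046]
orientation: [0.0, 0.987, 0.161, 0.0]
wrist_force: [1.0, 0.3, -0.2]
finger_gap: 0.0003
```

```bash
python3 -m crank '[[0,0,0,0,0,1,0],[0,0,0,0,7.5,0,0],[0,0,0,0,7.5,0,0],[0,0,0,0,7.5,0,0],[0,0,0,0,7.5,0,0],[0,0,0,0,0,0,0],[-15,0,26,0,0,0,0],[-15,0,26,0,0,0,0]]'
python3 - <<'E'
from workcell import *
import cv2,numpy as np
from scipy.spatial.transform import Rotation as Ro
s=get_state();q=s["orientation"];R=Ro.from_quat([q[1],q[2],q[3],q[0]]).as_matrix();p=s["tcp_pos"]
print(R.round(3),p); tip=p+R@[.011,0,.173];print("corner",tip)
d=np.array([np.cos(np.radians(17.4)),np.sin(np.radians(17.4)),0]);n=np.array([-d[1],d[0],0])
e=np.array([.5535,.1505,.07])-tip;print("fwd",e@d,"left",e@n,"up",e[2])
cv2.imwrite("pics/w1.png",read_camera("wrist"));cv2.imwrite("pics/s1.png",read_camera("scene"))
E
```

```text
clock: 3.15
tcp_pos: [0.408, 0.1047, 0.3444]
orientation: [-0.039, 0.955, 0.147, 0.255]
wrist_force: [0.3, 0.1, 0.2]
finger_gap: 0.0001
[[ 0.827  0.3    0.475]
 [ 0.261 -0.954  0.149]
 [ 0.498  0.001 -0.867]] [0.40797498 0.10465104 0.34439848]
corner [0.4993138  0.13332784 0.19988253]
fwd 0.056841833364075334 left 0.00018248199355161795 up -0.12988252833908928
```

View pics/w1.png

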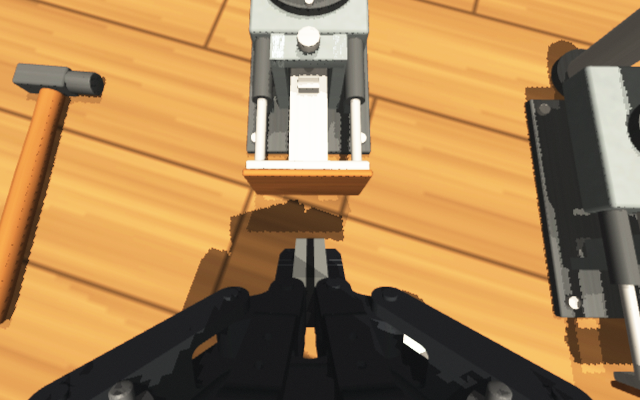

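View pics/s1.png

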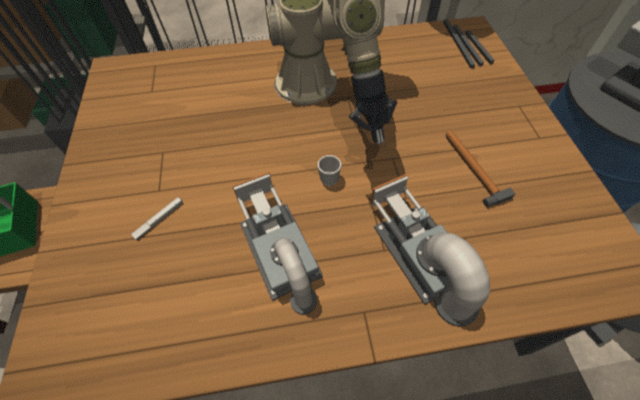

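The wrist view shows the shut fingers (column 311) centred on the wooden plate (columns 245–372) with the axis square to it. The scene view shows the tin clear. I'll lower now.

```bash
python3 -m crank '[[-11,0,18.5,0,0,0,0],[-11,0,19,0,0,0,0],[-11,0,19,0,0,0,0],[-11,0,19,0,0,0,0],[-11,0,19,0,0,0,0],[-10,0,17.5,0,0,0,0],[0,0,0,0,0,0,0],[0,0,0,0,0,0,0]]'
cat > chk.py <<'E'
from workcell import *
import cv2,numpy as np,sys
from scipy.spatial.transform import Rotation as Ro
s=get_state();q=s["orientation"];R=Ro.from_quat([q[1],q[2],q[3],q[0]]).as_matrix();p=s["tcp_pos"]
tip=p+R@[.011,0,.173];print("corner",tip,s["wrist_force"])
d=np.array([np.cos(np.radians(17.4)),np.sin(np.radians(17.4)),0]);n=np.array([-d[1],d[0],0])
e=np.array([.5535,.1505,.07])-tip;print("fwd",e@d,"left",e@n,"up",e[2])
for n in sys.argv[2:]: cv2.imwrite(f"pics/{n}_{sys.argv[1]}.png",read_camera(n))
E
python3 chk.py 2 wrist
```

```text
clock: 4.25
tcp_pos: [0.4085, 0.105, 0.2162]
orientation: [-0.039, 0.955, 0.147, 0.256]
wrist_force: [0.3, -0.5, -0.7]
finger_gap: -0.0
corner [0.50020179 0.13388135 0.07196762] [ 0.33256166 -0.46981987 -0.6592547 ]
fwd 0.05582895042154042 left -8.015318274652779e-05 up -0.001967622719995149
```

View pics/wrist_2.png

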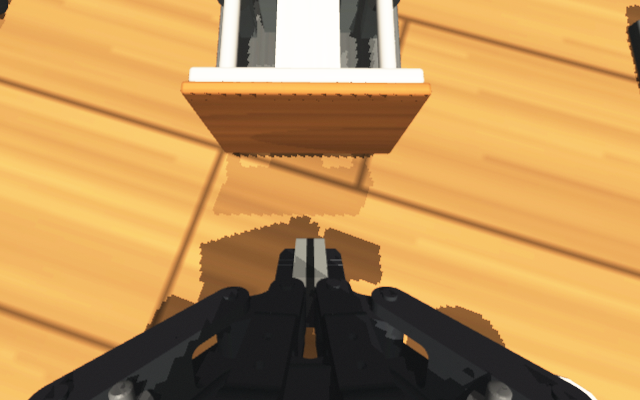

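The fingers are centred about 55 mm before the face at height 72 mm. I'll advance to contact.

```bash
python3 -m crank '[[8,0,4.6,0,0,0,0],[8,0,4.6,0,0,0,0],[8,0,4.6,0,0,0,0],[8,0,4.6,0,0,0,0],[7,0,4,0,0,0,0],[7,0,4,0,0,0,0],[7,0,4,0,0,0,0],[0,0,0,0,0,0,0]]'
python3 chk.py 3
```

```text
clock: 5.3
tcp_pos: [0.4655, 0.1235, 0.2148]
orientation: [-0.039, 0.955, 0.147, 0.255]
wrist_force: [-4.5, -0.6, 3.1]
finger_gap: 0.0002
corner [0.55675821 0.15236137 0.07029466] [-4.52871492 -0.57451911  3.1018041 ]
fwd -0.0036657419358315504 left -0.0008018559499404096 up -0.00029465801064137986
```

In contact with about 4.5 N. I'll continue at a moderate pace.

```bash
python3 -m crank '[[6,0,3.5,0,0,0,0],[6,0,3.5,0,0,0,0],[6,0,3.5,0,0,0,0],[6,0,3.5,0,0,0,0],[6,0,3.5,0,0,0,0],[6,0,3.5,0,0,0,0],[6,0,3.5,0,0,0,0],[0,0,0,0,0,0,0]]'
python3 chk.py 4 wrist
```

```text
clock: 6.3
tcp_pos: [0.5108, 0.1378, 0.2142]
orientation: [-0.039, 0.955, 0.147, 0.254]
wrist_force: [-8.2, -3.4, 6.6]
finger_gap: 0.0001
corner [0.60184719 0.16646465 0.06957747] [-8.15789665 -3.40142267  6.63462786]
fwd -0.050908919825108354 left -0.0007763260843858059 up 0.00042252513553422966
```

View pics/wrist_4.png

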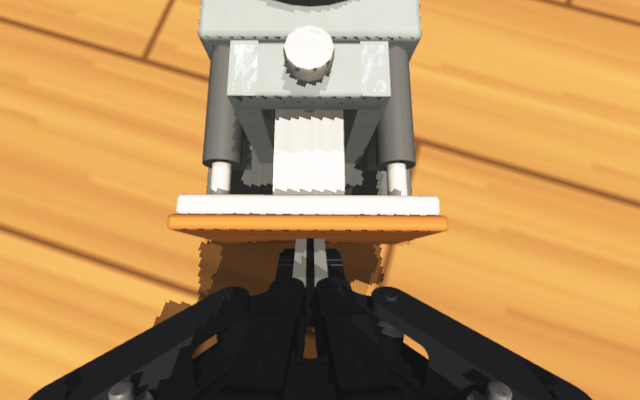

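The plate is about 50 mm in and square to the fingers, with the pin at (308,50). I'll take small steps to the hard stop and watch the force.

```bash
python3 -m crank '[[2,0,1.2,0,0,0,0],[2,0,1.2,0,0,0,0],[2,0,1.2,0,0,0,0],[1,0,0.6,0,0,0,0],[1,0,0.6,0,0,0,0],[0,0,0,0,0,0,0],[0,0,0,0,0,0,0],[0,0,0,0,0,0,0]]'
python3 chk.py 5
```

```text
clock: 7.35
tcp_pos: [0.5192, 0.1405, 0.2141]
orientation: [-0.039, 0.955, 0.147, 0.254]
wrist_force: [-8.2, -4.0, 5.5]
finger_gap: 0.0002
corner [0.61023336 0.16912745 0.06942635] [-8.1629647  -3.97610474  5.53432856]
fwd -0.05970762500907791 left -0.0008094790981852259 up 0.0005736480324102233
```

```bash
python3 -m crank '[[1,0,0.6,0,0,0,0],[0,0,0,0,0,0,0],[1,0,0.6,0,0,0,0],[0,0,0,0,0,0,0],[0,0,0,0,0,0,0],[0,0,0,0,0,0,0],[0,0,0,0,0,0,0],[0,0,0,0,0,0,0]]'
python3 chk.py 6 wrist
```

```text
clock: 8.35
tcp_pos: [0.5202, 0.1409, 0.2134]
orientation: [-0.039, 0.956, 0.147, 0.252]
wrist_force: [-14.5, -5.7, 8.4]
finger_gap: 0.0001
corner [0.61078764 0.1694646  0.06837427] [-14.5145717   -5.73545522   8.40188735]
fwd -0.06033736157486352 left -0.0009654422888517927 up 0.0016257323542787083
```

View pics/wrist_6.png

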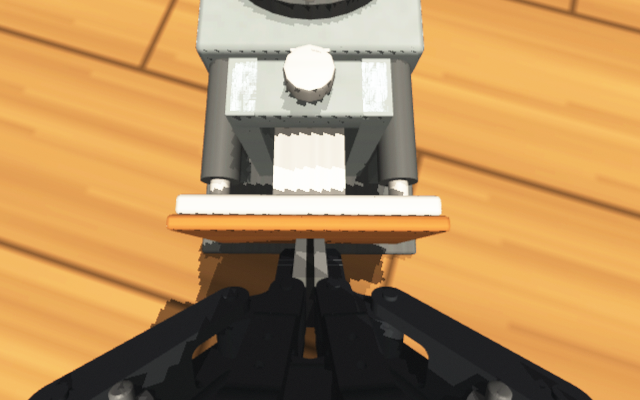

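The force jumped from 9 to 15.6 N and the tip stopped advancing. I'll give one more small nudge to confirm the stop.

```bash
python3 -m crank '[[1,0,0.6,0,0,0,0],[0,0,0,0,0,0,0],[1,0,0.6,0,0,0,0],[0,0,0,0,0,0,0],[0,0,0,0,0,0,0],[0,0,0,0,0,0,0],[0,0,0,0,0,0,0],[0,0,0,0,0,0,0]]'
python3 chk.py 7
```

```text
clock: 9.4
tcp_pos: [0.5208, 0.1413, 0.2124]
orientation: [-0.039, 0.956, 0.147, 0.251]
wrist_force: [-21.3, -7.9, 12.2]
finger_gap: -0.0001
corner [0.61085141 0.16970917 0.06702359] [-21.28329938  -7.91855705  12.21896175]
fwd -0.06047135184769473 left -0.0011797547537796738 up 0.002976409647280409
```

It's on the hard stop: force is now 22.7 N with no further travel. Letting go, straight back.

```bash
python3 -m crank '[[-6,0,-3.5,0,0,0,0],[-12,0,-7,0,0,0,0],[-15,0,-8.7,0,0,0,0],[-15,0,-8.7,0,0,0,0],[-15,0,-8.7,0,0,0,0],[-15,0,-8.7,0,0,0,0],[-15,0,-8.7,0,0,0,0],[0,0,0,0,0,0,0]]'
python3 chk.py 8 wrist top
```

```text
clock: 10.4
tcp_pos: [0.4214, 0.1096, 0.2149]
orientation: [-0.039, 0.955, 0.147, 0.255]
wrist_force: [0.7, -0.4, -1.3]
finger_gap: 0.0001
corner [0.5127721  0.1385467  0.07044002] [ 0.70801259 -0.40754643 -1.27522997]
fwd 0.04243872956634424 left -0.0007729853804790222 up -0.0004400172275304537
```

View pics/wrist_8.png

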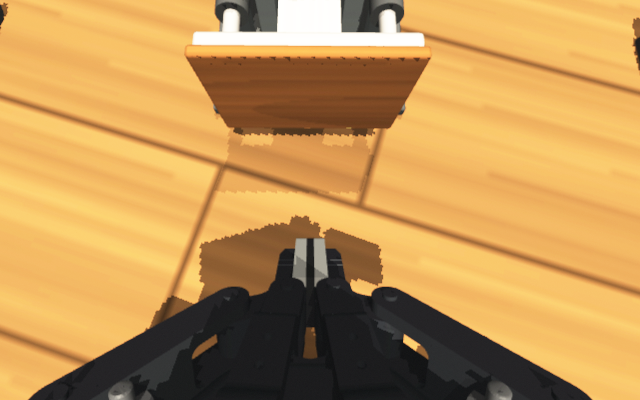

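View pics/top_8.png

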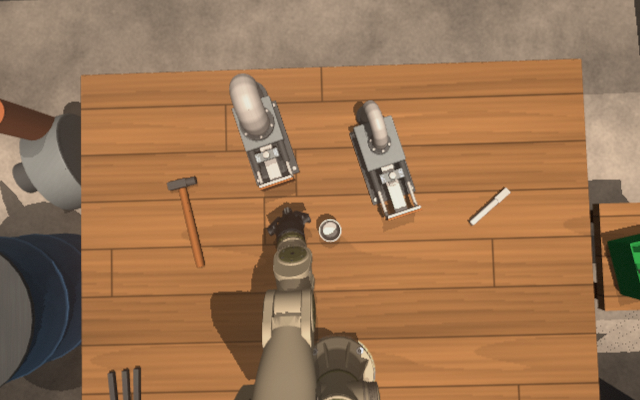

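The fingers are about 70 mm clear of the plate, which in the top view now sits at (277,183) instead of (280,191). The tin is still at (330,230), and the hammer, chisel and thin gate look unchanged. I'll raise the hand and measure the plate.

```bash
python3 -m crank '[[6,0,-10,0,0,0,0],[11,0,-19,0,0,0,0],[11,0,-19,0,0,0,0],[11,0,-19,0,0,0,0],[0,0,-15,0,0,0,0],[0,0,0,0,0,0,0],[0,0,0,0,0,0,0],[0,0,0,0,0,0,0]]'
python3 chk.py 9 top
python3 - <<'E'
import cv2,numpy as np
a=cv2.imread("pics/top_9.png");b=cv2.imread("pics/top0.png")
f=lambda i:cv2.resize(i[130:205,225:325],None,fx=8,fy=8,interpolation=cv2.INTER_CUBIC)
cv2.imwrite("pics/topc9.png",f(a))
for n,(x0,x1,y0,y1) in dict(thin=(345,425,95,220),tin=(317,343,217,243),hammer=(160,210,170,270),chisel=(465,515,183,228)).items():
    d=cv2.absdiff(a,b)[y0:y1,x0:x1].max(2);print(n,(d>50).sum(),d.size)
E
```

```text
clock: 11.5
tcp_pos: [0.4159, 0.1078, 0.3048]
orientation: [-0.04, 0.955, 0.147, 0.255]
wrist_force: [0.1, -0.2, -0.2]
finger_gap: 0.0
corner [0.50728973 0.13674837 0.16033744] [ 0.12179295 -0.17098608 -0.19596121]
fwd 0.04820799946928833 left -0.0006963931657432715 up -0.0903374357147706
thin 0 10000
tin 321 676
hammer 0 5000
chisel 0 2250
```

View pics/topc9.png

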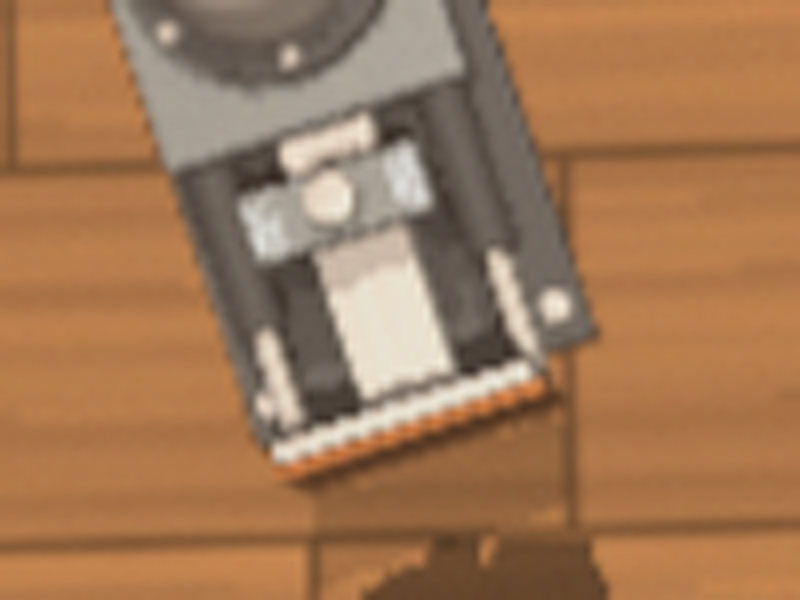

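Run:
```python
from h import *
import cv2
def T(x,y,z): return ray("top",225+(x+.5)/8-.5,130+(y+.5)/8-.5,z)
m=(T(280,480,.107)+T(549,388,.107))/2;print(m,np.linalg.norm(m-[.55375,.15014,.107]))
a=[cv2.resize(cv2.imread(f"pics/{n}.png")[210:250,305:355],None,fx=8,fy=8,interpolation=cv2.INTER_CUBIC) for n in("top0","top_9")]
cv2.imwrite("pics/tin.png",np.hstack(a))
```

```text
[0.58134064 0.15931717 0.107     ] 0.02907685897920643
```

View pics/tin.png

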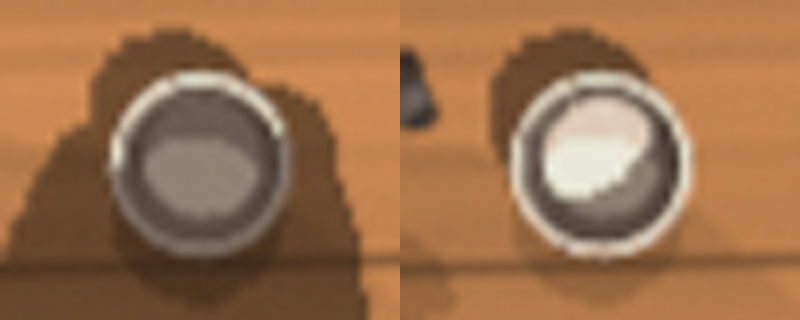

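The tin's rim is at the same pixels, (200,165) against (600−400,165). Only the lighting changed. The slide is caught at about 29 mm, which is mid stroke, so I'm handing in.

```bash
python3 -c "
from workcell import *
print(hand_in())"
```

```text
the job is handed in; nothing more can be done
None
```

The thick pipe's gate (the left one) is set to half blast, and the job is handed in.

- **Push:** With the fingers shut, I pushed only the front of the wooden plate. At about 60 mm of travel it stopped moving and the horizontal force rose from 9 to 23 N, well under the limits. I took that as the hard stop.
- **Release:** I backed straight off and raised the hand. The top camera then showed the plate about 29 mm in from shut. That matches the 30 mm catch within measuring error.
- **Rest of the scene:** The thin gate, hammer and chisel showed no change in the top view. My image check flagged the tin, but an enlarged crop showed its rim in the same place and only the shadow changed.
- **Finish:** The hand ended about 80 mm in front of the plate and raised, with the wrist force back to about zero. The clock read about 11.5 s.

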